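# Back off the mill's left-hand knob and take out the keeper plate

### The arm

A 6-joint arm with a two-finger parallel gripper is mounted at the origin on the work surface. World frame = base frame: x ahead of the robot, y to its left, z up, the work surface at z = 0. Lengths are in m, angles in rad, forces in N, time in s.
With the tool pointing down it reaches from about 0.35 to 0.725 m from the base axis. Payload 6 kg.
Tool frame: the origin (TCP) lies at the very end of the fingers, on their centre line; the grasp point (between the pads) lies 19 mm behind it (arm.tcp_to_grasp is the distance from the TCP to the grasp point, in m); z points along the fingers, y is the line along which they close (so a half turn about z gives the same grasp; the last joint's range is limited). The gripper opens to 85 mm and grips with 20 to 120 N. Pads are 22 mm wide; open, the fingers measure 114 mm over their backs; the gripper's body (76 mm by 85 mm) begins 54 mm behind the grasp point. The pads swing forward as they close: fully open they stand 13 mm farther back than shut.
Start: joints at [1.67, 0.04, 0.085, 0, -1.615, -0.334], TCP at [0.14, 0.584, 0.231] pointing down, gripper open.
Joint ranges: [-2.56, 2.56], [-1.29, 2.01], [-1.08, 1.49], [-3.29, 1.98], [-2.81, -0.18], [-2.99, 2.99]. Speed limits (rad/s): [2.57, 2.57, 3.01, 3.14, 3.14, 3.14].

### API

Orientations are given as a unit quaternion [w, x, y, z].
In Python, from plant import arm, imaging gives the robot as it stands.
- The arm moves only by the tool arm_command, never from a script. Its argument "series" is a list that holds one entry, the list of rows, each a list of 7 numbers: the shift along the tool's x, y, z in m, then the turn, a rotation vector about the tool's x, y, z in rad, then the finger opening in m, from 0 to 0.0854. A call has exactly 5 rows; each row is the pose to reach, as a shift and turn from the pose commanded when the call began, along the tool's axes at that moment; what a row does not reach only later rows make up. A row lasts 1/10 s, in which the tool goes at most 50 mm and 8.59 degrees, less where a joint would pass 70% of its speed; a pose out of reach is approached as far as the arm can. A call with a gripper value outside its range is refused whole. The fingers move at their own pace and stop on an object; "newtons" is the grip in N (left out, the last holds). Time passes only in rows, so rows that repeat a pose let the fingers close, or fill a call up. It gives the time, the measured TCP pose, the force, the opening and the grip force at its end, in the units of the state.
- arm.read_state(): the state, without advancing time (a new reading comes with each control period).
- imaging.get_image(name): name is "scene" or "top" or "wrist"; returns a dict with "frame" (420x560x3 uint8, red, green, blue), "camera_matrix" (3x3 intrinsics, pixels), "R" (3x3) and "t" (3): a world point X has camera coordinates R X + t; the wrist camera has in their place "T_tool_cam" (4x4, takes a point from camera to tool coordinates, whose origin is the TCP and whose axes are the flange's). Camera axes: x right, y down, z forward; pixel columns grow to the right and rows downward; lengths in m; the calibration is good to about 2 mm. A picture is of the moment at which its call begins: read the wrist's pose just before it. There is no depth.
- arm.finish_job(): hands the job in; it is judged then, once.
The state is a dict: "t": time; "joint_pos": joint angles; "joint_vel": joint speeds; "tau": joint torques, N m; "tcp_pos": TCP position; "eef_rot": TCP orientation; "wrist_force": force on the tool from outside, world axes, zero at the start; "torque": the same for the moment, N m; "grip_width": opening from 0.0 (shut) to 1.0 (fully open); "gripper_force": force on a finger pad.
Only numpy, scipy, OpenCV 4.12 (cv2) and the standard library are available. Lean on these libraries where they do the work, as an engineer would, in place of code of your own. Each camera call takes 0.05 s, during which the arm holds its last target. There are 200 camera calls.

### The job

The grinding disc of the sample mill is held down by a red bar knob on a left-hand thread. Loosen it by turning it clockwise (seen from above) until it comes up against its stop, without forcing it there and wringing the sprung disc round; then draw the brass keeper plate out sideways from under the nut by its blue fin and set it down gently, flat and the right way up, in the aluminium tray. Leave the knob backed off and do not disturb the flask, the beaker or the spanner.

Things in the scene. Friction and masses are not known exactly. Their poses are not given: they have to be found in the camera images.
- mill: low grey bench mill, 180 x 180 mm housing 44 mm high, fixed to the bench; origin at the centre of its underside, z up; on it lies the steel grinding disc, 156 mm across, top face 60 mm above the bench, with a 10 mm spindle upright on the mill's z axis. Nut and knob sit on the spindle
- knob_grip (a point): centre of the red bar knob, at grip height (58 mm above the disc when fully tight): bar 44 mm long along this frame's x, 14 mm thick along y, 41 to 71 mm above the disc when tight. Clockwise from above loosens and raises it 2.6 mm per rad. It starts 0 to 3.1 mm up (not shown); its clockwise stop, a dead stop, is 1.5 to 2.7 rad of turning away. Turns at about 0.06 N m, stays where left
- nut: round steel nut under the knob, 28 mm across, that rises with the knob but does not turn; origin on the spindle's axis; its foot sits inside the keeper's raised rim and traps it until the knob has been backed off
- disc_mark (a point): red dot on top of the grinding disc, 68 mm from its axis. The disc sits on a springy coupling (about 1.2 N m per rad about the vertical): it twists along when the knob is forced against either stop and springs back when let go; the dot must not be moved by more than 20 mm (0.29 rad)
- keeper: brass horseshoe plate, about 0.15 kg, lying on the disc under the nut; origin on its underside at the spindle, +x towards its tab, z up. Plate 44 (x) by 48 mm, 5 mm thick, with a rim 4.5 mm higher that hooks behind the nut; 13 mm slot open towards -x; tab to x = 75 mm. It comes out along its own +x only; 55 mm out it is clear of nut and knob and can be lifted
- keeper_fin (a point): centre of the blue upright fin on the keeper's tab, to grasp it by: fin 22 mm long along x, 10 mm thick along y, from 5 to 38 mm above the plate's underside, on a tab 12 mm wide; this point is 64 mm out along the keeper's +x and 27 mm above the underside. Same axes as the keeper
- keeper_mid (a point): middle of the keeper's length (it reaches from x = -22 to 75 mm), on its underside, 26 mm along its +x from the origin, 38 mm inside the fin. Same axes as the keeper
- tray: open aluminium tray, fixed, 180 mm (x) by 140 mm (y), 22 mm high, walls and floor 3 mm; origin at the centre of its underside
- flask: conical glass flask, 68 mm across, 104 mm high; origin at the centre of its underside
- beaker: amber glass beaker, 56 mm across, 75 mm high; origin at the centre of its underside
- spanner: steel spanner, 150 mm long, lying on the bench along its x; not needed
There are look-alikes about, which are no part of the job. Of the things that look like the tray, the middle-sized one is meant.

How it is judged:
By the outcome, as a careful person would: the job done as asked, in the order asked, and still so for the second after the job is handed in, with the robot touching nothing.
It also fails if it takes over 72 s, if anything falls off the work surface, if the arm or the gripper's body presses on something with over 40 N, if the wrist force passes 120 N, or if a joint passes its speed limit or range.

## Working session

There is one attempt and no reset: what is moved stays moved. The work goes in short steps, Python scripts to look and compute and a tool call to move; the robot and the scene stay as the last step left them, time stands still between calls to the robot, and variables do not carry over. Pictures are saved under pics/ and viewed, at most 10 in all, crops included, and the job is handed in when it is done.

Besides the shell and the picture viewer there is one more tool, called after "Call:" in YAML: its name, and indented under it one key for each argument. arm_command: Moves the arm, as the interface text tells. Its arguments: {"type":"object","properties":{"series":{"type":"array"},"newtons":{"type":"number"}},"required":["series"]}

```bash
mkdir -p pics; ls; python3 - <<'E'
from plant import arm, imaging
import cv2,pickle
s=arm.read_state(); print({k:s[k] for k in('t','tcp_pos','eef_rot','grip_width','wrist_force')})
D={}
for n in('top','scene'):
    d=imaging.get_image(n); D[n]=d; cv2.imwrite(f'pics/{n}0.png',d['frame'][:,:,::-1]); print(n,d['camera_matrix'],d['R'],d['t'])
pickle.dump(D,open('d0.pkl','wb'))
E
```

```text
pics
{'t': 0.0, 'tcp_pos': array([0.13942987, 0.58324493, 0.23026886]), 'eef_rot': array([ 8.80812056e-04,  9.93117132e-01, -1.17122091e-01, -5.34998702e-05]), 'grip_width': 0.9976729273900725, 'wrist_force': array([ 0.12277884, -0.94219478,  0.15377459])}
top [[388.7334894    0.         283.10563071]
 [  0.         388.7334894  202.19090085]
 [  0.           0.           1.        ]] [[-0.01699431 -0.9995775   0.02357984]
 [-0.99425844  0.01440261 -0.10603171]
 [ 0.1056473  -0.02524639 -0.99408313]] [0.1323063  0.53960629 0.89329596]
scene [[483.74514744   0.         282.62172517]
 [  0.         483.74514744 205.60505445]
 [  0.           0.           1.        ]] [[ 0.79406029  0.60783674 -0.00165913]
 [ 0.31759397 -0.41721979 -0.85150556]
 [-0.51826859  0.67561982 -0.52434295]] [-0.48259491 -0.01285994  1.44078388]
```

View pics/top0.png

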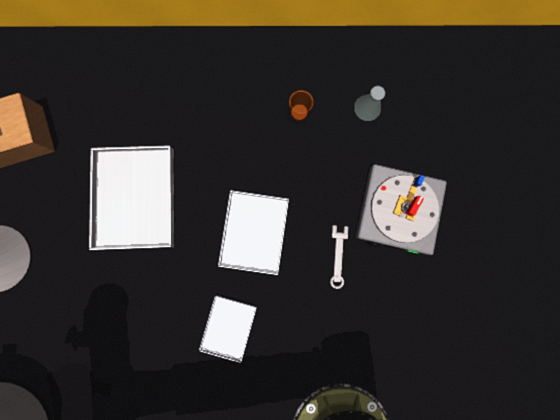

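View pics/scene0.png

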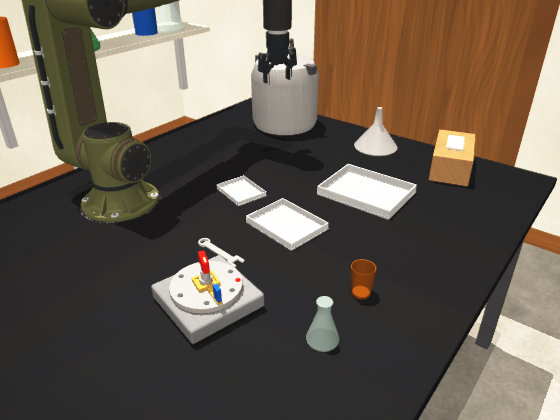

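Top view: there are three tray-like things, at (131,197) large, (253,232) middle and (228,328) small. The middle one at (253,232) should be the tray; I'll check its size. The mill is at (403,209), the red knob at (415,205), the blue fin at (419,181), the red dot at (383,188), the beaker at (301,105), the flask at (369,103) and the spanner at (339,257).

```bash
cat > h.py <<'E'
import numpy as np, cv2, pickle
from scipy.spatial.transform import Rotation as Ro
def RT(d,s=None):
    "camera centre and cam->world rotation"
    if 'R' in d: R=np.array(d['R']); return -R.T@np.array(d['t']), R.T
    T=np.array(d['T_tool_cam']); q=s['eef_rot']; Rt=Ro.from_quat([q[1],q[2],q[3],q[0]]).as_matrix()
    return s['tcp_pos']+Rt@T[:3,3], Rt@T[:3,:3]
def ray(d,p,s=None):
    c,R=RT(d,s); v=R@np.linalg.inv(d['camera_matrix'])@[p[0],p[1],1]; return c,v/np.linalg.norm(v)
def plane(d,p,z,s=None):
    c,v=ray(d,p,s); return c+v*(z-c[2])/v[2]
def two(r1,r2):
    (a,u),(b,v)=r1,r2; k=np.linalg.lstsq(np.c_[u,-v],b-a,rcond=None)[0]
    P,Q=a+k[0]*u,b+k[1]*v; return (P+Q)/2,np.linalg.norm(P-Q)
def proj(d,X,s=None):
    c,R=RT(d,s); x=d['camera_matrix']@(R.T@(np.asarray(X)-c)); return x[:2]/x[2]
def mask(f,col):
    h=cv2.cvtColor(f,cv2.COLOR_RGB2HSV); H,S,V=[h[...,i].astype(int) for i in range(3)]
    return {'red':((H<7)|(H>173))&(S>190)&(V>80),'blue':(H>100)&(H<125)&(S>150)&(V>50),
      'brass':(H>17)&(H<32)&(S>130)&(V>90),'white':(V>150)&(S<40)}[col].astype(np.uint8)
def blobs(m,amin=6):
    n,l,st,c=cv2.connectedComponentsWithStats(m); return [(st[i,4],c[i].round(1),st[i,:4],l==i) for i in range(1,n) if st[i,4]>=amin]
E
python3 - <<'E'
from h import *
D=pickle.load(open('d0.pkl','rb')); t,sc=D['top'],D['scene']
for n,d in D.items():
    for c in('red','blue','brass','white'):
        for b in blobs(mask(d['frame'],c),8 if c!='white' else 300): print(n,c,b[0],b[1],b[2])
for b in blobs(mask(t['frame'],'white'),500):
    cs=cv2.findContours(b[3].astype(np.uint8),0,2)[0][0]
    bx=cv2.boxPoints(cv2.minAreaRect(cs)); P=np.array([plane(t,p,.012)[:2] for p in bx])
    e=P[1]-P[0]; print('rect c',P.mean(0).round(3),np.linalg.norm(e).round(3),np.linalg.norm(P[2]-P[1]).round(3),'ang',np.arctan2(e[1],e[0]).round(3))
im=np.vstack([cv2.resize(t['frame'][150:270,345:465],(560,560),interpolation=2)])
im=np.hstack([cv2.resize(t['frame'][140:290,195:345],(400,400)),cv2.resize(t['frame'][150:270,345:465],(400,400),interpolation=2)])
cv2.imwrite('pics/crop1.png',im[:,:,::-1])
E
```

```text
top red 12 [383.2 187.7] [382 186   4   4]
top red 108 [413.6 207.1] [406 196  14  19]
top blue 73 [418.9 180.1] [414 175  11  11]
top brass 14499 [276.8  12.5] [  0   0 560  27]
top brass 175 [403.4 200.7] [394 186  22  30]
top brass 29 [410.1 217.3] [406 215   9   6]
top white 7609 [132.  198.3] [ 89 146  82 104]
top white 4377 [402.2 210.8] [360 166  85  88]
top white 4588 [253.4 232.3] [218 190  71  85]
top white 505 [338.3 255.4] [331 226  17  63]
top white 466 [ 10.7 275.4] [  0 258  29  33]
top white 2402 [227.9 328.1] [199 296  57  65]
scene red 157 [203.3 261.4] [198 250  12  24]
scene red 9 [237.4 279.7] [236 279   4   3]
scene blue 533 [145.   21.9] [133   8  24  28]
scene blue 103 [217.  292.4] [213 284   9  18]
scene brass 14 [463.2 133.1] [458 132  11   3]
scene brass 8 [472.8 139. ] [470 137   5   5]
scene brass 15 [435.8 144.5] [434 138   4  14]
scene brass 239 [205.6 283.5] [192 271  28  27]
scene brass 13 [217.9 302.2] [214 299   9   6]
scene white 1001 [16.8 25.2] [ 0  0 33 58]
scene white 15204 [186.2  64.7] [ 96   0 171 136]
scene white 3110 [292.5  65.9] [266   0  49 131]
scene white 4760 [545.4 133.1] [515   7  45 229]
scene white 517 [116.6  28.8] [91 13 44 27]
scene white 4797 [ 23.3 130.8] [  0  74  64 113]
scene white 1019 [375.9 138.9] [354 107  43  49]
scene white 3174 [366.8 190. ] [317 164 100  55]
scene white 870 [240.8 189.8] [217 175  49  31]
scene white 2385 [286.8 222.9] [246 198  82  52]
scene white 3968 [205.5 289. ] [152 238 111  95]
scene white 414 [318.7 329.7] [308 312  22  38]
scene white 2913 [533.4 357. ] [492 315  68 105]
rect c [0.562 0.49 ] 0.194 0.248 ang -1.582
rect c [ 0.523 -0.167] 0.181 0.184 ang -0.257
rect c [0.473 0.196] 0.183 0.145 ang -0.148
rect c [ 0.411 -0.007] 0.146 0.036 ang -0.052
rect c [0.251 0.258] 0.129 0.102 ang -0.282
```

View pics/crop1.png

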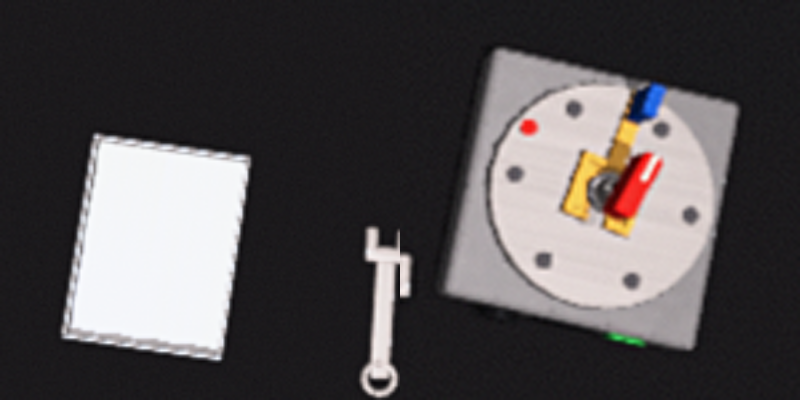

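The crop shows the tray on the left as a plain open rectangle measuring 183 x 145 mm. The other two measure 248 x 194 and 129 x 102 mm, so this one is the middle-sized 180 x 140 tray. On the right is the mill with the disc, the keeper (tab and blue fin towards the upper right), the red bar and the red dot.

```bash
python3 - <<'E'
from h import *
from plant import arm,imaging
D=pickle.load(open('d0.pkl','rb')); t,sc=D['top'],D['scene']
for n,a,b in(('dot',(383.2,187.7),(237.4,279.7)),('knob',(413.6,207.1),(203.3,261.4)),('fin',(418.9,180.1),(217,292.4))):
    print(n,two(ray(t,a),ray(sc,b)))
# disc ellipse -> centre
f=t['frame']; g=cv2.cvtColor(f,cv2.COLOR_RGB2HSV)[...,2]; print('V disc/housing',g[225,395],g[240,375])
m=(g>np.mean([g[225,395],g[240,375]])).astype(np.uint8); m[:160]=0;m[260:]=0;m[:,:350]=0;m[:,460:]=0
b=max(blobs(cv2.morphologyEx(m,cv2.MORPH_OPEN,np.ones((3,3)))),key=lambda b:b[0]); c=cv2.convexHull(cv2.findContours(b[3].astype(np.uint8),0,2)[0][0])
P=np.array([plane(t,p[0],.060)[:2] for p in c]).astype(np.float32); print('disc',cv2.minEnclosingCircle(P))
s=arm.read_state(); d=imaging.get_image('wrist'); T=d['T_tool_cam']; print(np.round(T,3),d['camera_matrix'][0,0], s['joint_pos'])
E
```

```text
dot (array([ 0.56771508, -0.10678391,  0.0614804 ]), np.float64(0.0012372648876510812))
knob (array([ 0.51760018, -0.15405296,  0.11705406]), np.float64(0.0005736384992995407))
fin (array([ 0.58080392, -0.18123018,  0.0853787 ]), np.float64(0.0004566369900690693))
V disc/housing 224 158
disc ((0.5240060687065125, -0.15944404900074005), 0.08188574761152267)
[[-0.001 -0.966 -0.259  0.066]
 [ 1.    -0.    -0.001 -0.001]
 [ 0.001 -0.259  0.966 -0.144]
 [ 0.     0.     0.     1.   ]] 294.61338385435806 [ 1.66967494e+00  4.07761396e-02  8.39042553e-02 -4.07160242e-04
 -1.61550637e+00 -3.33715263e-01]
```

Call:
arm_command:
  series:
    - [[0.027, 0.0315, 0, 0, 0, 0, 0.045], [0.054, 0.063, 0, 0, 0, 0, 0.045], [0.081, 0.0945, 0, 0, 0, 0, 0.045], [0.108, 0.126, 0, 0, 0, 0, 0.045], [0.135, 0.1575, 0, 0, 0, 0, 0.045]]
  newtons: 30

```text
t: 0.65
tcp_pos: [0.2346, 0.3973, 0.231]
eef_rot: [0.0, 0.993, -0.117, -0.0]
wrist_force: [0.1, 0.0, 0.3]
grip_width: 0.527
gripper_force: 0.0
```

Call:
arm_command:
  series:
    - [[0.027, 0.0315, 0, 0, 0, 0, 0.045], [0.054, 0.063, 0, 0, 0, 0, 0.045], [0.081, 0.0945, 0, 0, 0, 0, 0.045], [0.108, 0.126, 0, 0, 0, 0, 0.045], [0.135, 0.1575, 0, 0, 0, 0, 0.045]]

```text
t: 1.15
tcp_pos: [0.3291, 0.2128, 0.2313]
eef_rot: [-0.0, 0.993, -0.117, 0.0]
wrist_force: [1.1, -0.1, -0.5]
grip_width: 0.525
gripper_force: 0.0
```

Call:
arm_command:
  series:
    - [[0.027, 0.0315, 0, 0, 0, 0, 0.045], [0.054, 0.063, 0, 0, 0, 0, 0.045], [0.081, 0.0945, 0, 0, 0, 0, 0.045], [0.108, 0.126, 0, 0, 0, 0, 0.045], [0.135, 0.1575, 0, 0, 0, 0, 0.045]]

```text
t: 1.65
tcp_pos: [0.4239, 0.028, 0.2314]
eef_rot: [-0.0, 0.993, -0.117, 0.0]
wrist_force: [2.3, 0.6, 0.9]
grip_width: 0.525
gripper_force: 0.0
```

Call:
arm_command:
  series:
    - [[0.027, 0.0315, 0, 0, 0, 0.05, 0.045], [0.054, 0.063, 0, 0, 0, 0.1, 0.045], [0.081, 0.0945, 0, 0, 0, 0.15, 0.045], [0.108, 0.126, 0, 0, 0, 0.2, 0.045], [0.135, 0.1575, 0, 0, 0, 0.22, 0.045]]

```text
t: 2.15
tcp_pos: [0.5186, -0.1566, 0.231]
eef_rot: [-0.0, 0.974, -0.226, -0.0]
wrist_force: [-0.1, 1.5, 0.8]
grip_width: 0.526
gripper_force: 0.0
```

```bash
python3 - <<'E'
from h import *
from plant import arm,imaging
imaging.get_image('top')
s=arm.read_state(); d=imaging.get_image('wrist'); pickle.dump((s,d),open('w1.pkl','wb'))
print(s['tcp_pos'],s['joint_pos'],s['torque'],s['wrist_force'])
for c in('red','blue'):
    for b in blobs(mask(d['frame'],c),30):
        cs=cv2.findContours(b[3].astype(np.uint8),0,2)[0][0]; r=cv2.minAreaRect(cs); bx=cv2.boxPoints(r)
        z={'red':.132,'blue':.098}[c] if b[0]>400 else .06
        P=np.array([plane(d,p,z,s)[:2] for p in bx]); e1,e2=P[1]-P[0],P[2]-P[1]
        e=max((e1,e2),key=np.linalg.norm); print(c,b[0],b[1],b[2],P.mean(0).round(4),np.linalg.norm(e1).round(4),np.linalg.norm(e2).round(4),'ang',np.arctan(e[1]/e[0]).round(3))
f=d['frame'][40:380,110:450]; cv2.imwrite('pics/w1.png',cv2.resize(f,(600,600),interpolation=2)[:,:,::-1])
E
```

```text
[ 0.51959806 -0.16061811  0.22936664] [ 7.09626658e-02 -1.07257302e-01 -6.30867448e-02  1.60286219e-03
 -1.61824324e+00  1.03986092e+00] [ 0.05743831  0.49315733 -0.00055425] [-2.99343871 -0.12065869 -1.97013851]
blue 40 [267.1 126.3] [263 124   9   6] [ 0.5876 -0.1812] 0.0082 0.0049 ang 1.11
```

View pics/w1.png

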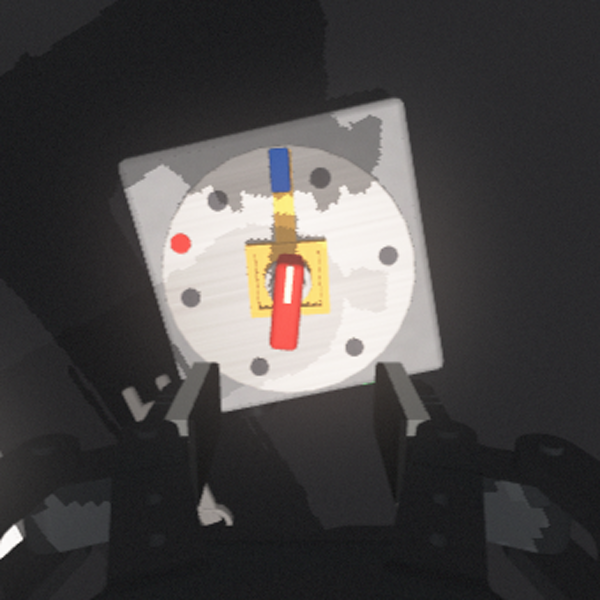

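The wrist view (crop pixels) shows the bar knob running from (288,255) to (285,350), with its long axis almost along tool x. The blue fin is at (280,170), the dot at (181,243), and the open fingers straddle the bottom. I'll loosen the colour masks and measure.

```bash
cat >> h.py <<'E'
def cmask(f,col):
    r,g,b=[f[...,i].astype(int) for i in range(3)]
    return {'red':(r-np.maximum(g,b)>50)&(r>2*g),'blue':(b-r>40)&(b-g>25)}[col].astype(np.uint8)
def rects(d,s,col,z,amin=30):
    out=[]
    for b in blobs(cmask(d['frame'],col),amin):
        m=cv2.morphologyEx(b[3].astype(np.uint8),cv2.MORPH_CLOSE,np.ones((5,5)))
        cs=cv2.findContours(m,0,2)[0][0]; P=np.array([plane(d,p[0],z,s)[:2] for p in cs])
        r=cv2.minAreaRect((P*1000).astype(np.float32)); bx=cv2.boxPoints(r)/1000
        e1,e2=bx[1]-bx[0],bx[2]-bx[1]; e=max((e1,e2),key=np.linalg.norm); L=sorted([np.linalg.norm(e1),np.linalg.norm(e2)])
        out.append((b[0],b[1],np.array(r[0])/1000,L,np.arctan2(e[1],e[0]) if e[0]>0 else np.arctan2(-e[1],-e[0]),P,bx))
    return out
E
python3 - <<'E'
from h import *
s,d=pickle.load(open('w1.pkl','rb'))
q=s['eef_rot']; R=Ro.from_quat([q[1],q[2],q[3],q[0]]).as_matrix(); print('tool x yaw',np.arctan2(R[1,0],R[0,0]))
for c,z in(('red',.132),('red',.06),('blue',.098)):
    for r in rects(d,s,c,z): print(c,z,r[0],r[1],r[2].round(4),np.round(r[3],4),round(r[4],3),(r[6]*1000).round(0).tolist())
D=pickle.load(open('d0.pkl','rb'));
w=rects(d,s,'blue',.09)[0]
for n,p in(('top',(418.9,180.1)),('scene',(217,292.4))): print('fin',n,two(ray(d,w[1],s),ray(D[n],p)))
w=max(rects(d,s,'red',.12),key=lambda r:r[0])
for n,p in(('top',(413.6,207.1)),('scene',(203.3,261.4))): print('knob',n,two(ray(d,w[1],s),ray(D[n],p)))
E
```

```text
tool x yaw -0.460049198142901
red 0.132 89 [211.7 177.6] [ 0.5699 -0.1241] [0.0074 0.0083] 1.11 [[565.0, -126.0], [571.0, -130.0], [575.0, -122.0], [568.0, -119.0]]
red 0.132 633 [271.8 214.7] [ 0.5204 -0.1546] [0.0132 0.043 ] -0.542 [[499.0, -149.0], [535.0, -171.0], [542.0, -160.0], [505.0, -138.0]]
red 0.06 89 [211.7 177.6] [ 0.5671 -0.1048] [0.0097 0.0108] 1.11 [[560.0, -107.0], [569.0, -112.0], [574.0, -102.0], [565.0, -98.0]]
red 0.06 633 [271.8 214.7] [ 0.5028 -0.1443] [0.0172 0.0559] -0.542 [[474.0, -137.0], [522.0, -166.0], [531.0, -151.0], [483.0, -123.0]]
blue 0.098 257 [267.9 135.9] [ 0.5788 -0.1791] [0.0094 0.0214] -0.401 [[567.0, -179.0], [587.0, -188.0], [591.0, -179.0], [571.0, -171.0]]
fin top (array([ 0.57943941, -0.17875494,  0.09190659]), np.float64(0.0010468425823517966))
fin scene (array([ 0.57864926, -0.17896183,  0.08270788]), np.float64(0.0009022007335960895))
knob top (array([ 0.51701227, -0.15246824,  0.12186572]), np.float64(0.00011067239824243737))
knob scene (array([ 0.51508881, -0.15139216,  0.11416228]), np.float64(0.0001893375765039994))
```

Call:
arm_command:
  series:
    - [[0, 0, 0.03, 0, 0, 0.04, 0.045], [0, 0, 0.06, 0, 0, 0.08, 0.045], [0, 0, 0.08, 0, 0, 0.082, 0.045], [0, 0, 0.08, 0, 0, 0.082, 0.045], [0, 0, 0.08, 0, 0, 0.082, 0.045]]

```text
t: 2.75
tcp_pos: [0.5182, -0.1548, 0.1521]
eef_rot: [0.0, 0.964, -0.265, 0.0]
wrist_force: [0.1, -0.1, 0.5]
grip_width: 0.522
gripper_force: 0.0
```

```bash
cat > st.py <<'E'
from h import *
from plant import arm,imaging
s=arm.read_state(); q=s['eef_rot']; R=Ro.from_quat([q[1],q[2],q[3],q[0]]).as_matrix()
print('t',s['t'],'tcp',s['tcp_pos'].round(4),'yaw',np.arctan2(R[1,0],R[0,0]).round(4),'F',s['wrist_force'].round(2),'T',s['torque'].round(3),'q6',s['joint_pos'][5].round(3),'g',s['grip_width'].round(3),s['gripper_force'].round(1))
E
python3 - <<'E'
from st import *
d=imaging.get_image('wrist')
for c,z in(('red',.132),('blue',.098)):
    for r in rects(d,s,c,z): print(c,z,r[0],r[1],r[2].round(4),np.round(r[3],4),round(r[4],3))
s=arm.read_state(); print(s['tcp_pos'])
E
```

```text
Traceback (most recent call last):
  File "st.py", line 4, in <module>
    print('t',s['t'],'tcp',s['tcp_pos'].round(4),'yaw',np.arctan2(R[1,0],R[0,0]).round(4),'F',s['wrist_force'].round(2),'T',s['torque'].round(3),'q6',s['joint_pos'][5].round(3),'g',s['grip_width'].round(3),s['gripper_force'].round(1))
                                                                                                                                                                                     ^^^^^^^^^^^^^^^^^^^^^
AttributeError: 'float' object has no attribute 'round'
```

```bash
sed -i "s/s\['grip_width'\].round(3),s\['gripper_force'\].round(1)/round(float(s['grip_width']),3),round(float(s['gripper_force']),1)/" st.py
python3 - <<'E'
from st import *
d=imaging.get_image('wrist')
for c,z in(('red',.132),('red',.06),('blue',.098)):
    for r in rects(d,s,c,z): print(c,z,r[0],r[1],r[2].round(4),np.round(r[3],4),round(r[4],3),(r[6]*1000).round(0).tolist())
s=arm.read_state(); print(s['tcp_pos'])
E
```

```text
t 2.75 tcp [ 0.5182 -0.1548  0.1521] yaw -0.5361 F [ 0.1  -0.13  0.47] T [-0.014 -0.016 -0.047] q6 0.952 g 0.522 0.0
red 0.132 157 [195.9 193.6] [ 0.5695 -0.1301] [0.0074 0.008 ] -1.344 [[565.0, -127.0], [567.0, -135.0], [574.0, -133.0], [572.0, -125.0]]
red 0.132 1455 [277.5 238.8] [ 0.5226 -0.1561] [0.0128 0.0477] -0.546 [[499.0, -149.0], [540.0, -174.0], [546.0, -163.0], [506.0, -138.0]]
red 0.06 157 [195.9 193.6] [ 0.5672 -0.1049] [0.0107 0.0115] -1.344 [[561.0, -100.0], [563.0, -112.0], [574.0, -109.0], [571.0, -98.0]]
red 0.06 1455 [277.5 238.8] [ 0.4997 -0.1424] [0.0184 0.0687] -0.546 [[466.0, -132.0], [524.0, -168.0], [534.0, -152.0], [475.0, -117.0]]
blue 0.098 523 [264.2 132.4] [ 0.5789 -0.1793] [0.0099 0.0216] -0.405 [[567.0, -180.0], [587.0, -188.0], [591.0, -179.0], [571.0, -171.0]]
[ 0.51871507 -0.15480385  0.15299527]
```

Call:
arm_command:
  series:
    - [[0.0015, -0.001, 0.02, 0, 0, 0.008, 0.045], [0.0015, -0.001, 0.04, 0, 0, 0.008, 0.045], [0.0015, -0.001, 0.048, 0, 0, 0.008, 0.045], [0.0015, -0.001, 0.048, 0, 0, 0.008, 0.03], [0.0015, -0.001, 0.048, 0, 0, 0.008, 0.02]]
  newtons: 35

```text
t: 3.3
tcp_pos: [0.5207, -0.1549, 0.105]
eef_rot: [0.0, 0.963, -0.269, 0.001]
wrist_force: [1.0, 0.2, 0.1]
grip_width: 0.236
gripper_force: 0.0
```

Call:
arm_command:
  series:
    - [[0, 0, 0, 0, 0, 0, 0.014], [0, 0, 0, 0, 0, 0, 0.01], [0, 0, 0, 0, 0, 0, 0.005], [0, 0, 0, 0, 0, 0, 0.0], [0, 0, 0, 0, 0, 0, 0.0]]
  newtons: 35

```text
t: 3.8
tcp_pos: [0.5205, -0.1554, 0.1052]
eef_rot: [0.0, 0.963, -0.269, 0.001]
wrist_force: [-1.6, -3.0, 6.3]
grip_width: 0.155
gripper_force: 37.4
```

```bash
python3 -c "
from st import *
d=imaging.get_image('wrist'); cv2.imwrite('pics/w2.png',d['frame'][:,:,::-1])"
```

```text
t 3.8 tcp [ 0.5205 -0.1554  0.1052] yaw -0.5449 F [-1.62 -3.04  6.34] T [-0.884  0.771 -0.01 ] q6 0.945 g 0.155 37.4
```

View pics/w2.png

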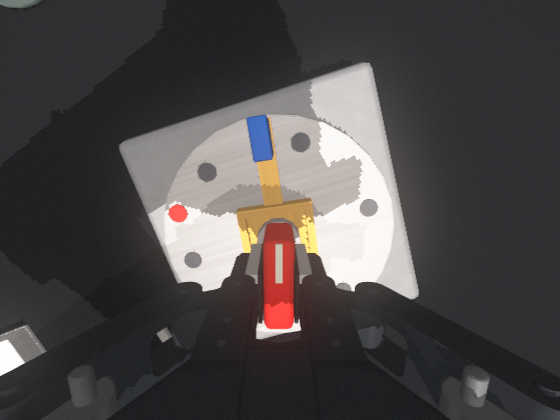

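The fingers hold the bar squarely at a width of about 13 mm. The dot is at (178,213) and the fin at (260,138), both clear. Now I'll turn clockwise, well short of the stop first.

Call:
arm_command:
  series:
    - [[0, 0, -0.0004, 0, 0, 0.13, 0], [0, 0, -0.0007, 0, 0, 0.26, 0], [0, 0, -0.001, 0, 0, 0.39, 0], [0, 0, -0.0014, 0, 0, 0.52, 0], [0, 0, -0.0017, 0, 0, 0.65, 0]]

```text
t: 4.35
tcp_pos: [0.52, -0.1559, 0.1066]
eef_rot: [0.001, 0.825, -0.565, 0.001]
wrist_force: [-3.9, -4.2, 5.3]
grip_width: 0.161
gripper_force: 37.4
```

```bash
python3 -c "
from st import *
d=imaging.get_image('wrist'); 
for r in rects(d,s,'red',.06): print(r[0],r[1],r[2])
for r in rects(d,s,'blue',.098): print(r[0],r[1],r[2],r[4])
import st; s=arm.read_state(); print(s['torque'],s['wrist_force'])"
```

```text
t 4.35 tcp [ 0.52   -0.1559  0.1066] yaw -1.2003 F [-3.86 -4.25  5.35] T [-1.463  1.272  0.127] q6 0.289 g 0.161 37.4
2813 [278.5 277. ] [ 0.50752454 -0.12211334]
213 [187.1 265.4] [ 0.57108136 -0.10796748]
1269 [200.7 165.3] [ 0.57533185 -0.18633891] -0.45695817
[-1.42240883  1.17377411  0.07051665] [-3.38198822 -5.05682873  5.52368057]
```

Call:
arm_command:
  series:
    - [[0, 0, -0.0004, 0, 0, 0.14, 0], [0, 0, -0.0007, 0, 0, 0.28, 0], [0, 0, -0.0011, 0, 0, 0.42, 0], [0, 0, -0.0015, 0, 0, 0.56, 0], [0, 0, -0.0018, 0, 0, 0.7, 0]]

```text
t: 4.9
tcp_pos: [0.5193, -0.156, 0.1085]
eef_rot: [-0.001, -0.581, 0.814, -0.001]
wrist_force: [-7.1, -2.3, 7.0]
grip_width: 0.157
gripper_force: 37.7
```

Call:
arm_command:
  series:
    - [[0, 0, -0.0001, 0, 0, 0.03, 0], [0, 0, -0.0002, 0, 0, 0.06, 0], [0, 0, -0.0003, 0, 0, 0.09, 0], [0, 0, -0.0003, 0, 0, 0.12, 0], [0, 0, -0.0003, 0, 0, 0.12, 0]]

```text
t: 5.4
tcp_pos: [0.5191, -0.1559, 0.1088]
eef_rot: [-0.001, -0.534, 0.846, -0.001]
wrist_force: [-6.8, -2.4, 7.4]
grip_width: 0.155
gripper_force: 37.7
```

```bash
cat > chk.py <<'E'
from st import *
d=imaging.get_image('wrist')
C=np.array([.5201,-.1543])
for c,z in(('red',.06),('blue',.098)):
    for r in rects(d,s,c,z):
        if r[0]<2000: print(c,r[0],r[1],r[2].round(4),'r',np.linalg.norm(r[2]-C).round(4),'az',np.arctan2(*(r[2]-C)[::-1]).round(3))
E
python3 chk.py
```

```text
t 5.4 tcp [ 0.5191 -0.1559  0.1088] yaw -2.0159 F [-6.81 -2.41  7.42] T [-1.142  2.454  0.144] q6 -0.526 g 0.155 37.7
blue 1390 [171.  242.6] [ 0.5714 -0.186 ] r 0.0604 az -0.554
```

Call:
arm_command:
  series:
    - [[0.0005, 0.0005, -0.0005, 0, 0, 0, 0], [0.001, 0.001, -0.001, 0, 0, 0, 0], [0.001, 0.001, -0.001, 0, 0, 0, 0], [0.001, 0.001, -0.001, 0, 0, 0, 0], [0.001, 0.001, -0.001, 0, 0, 0, 0]]

```text
t: 5.95
tcp_pos: [0.5189, -0.1558, 0.1089]
eef_rot: [-0.0, -0.534, 0.845, -0.001]
wrist_force: [-2.6, -5.1, 5.0]
grip_width: 0.158
gripper_force: 37.1
```

```bash
python3 -c "
from chk import *
D=imaging.get_image('top'); D0=pickle.load(open('d0.pkl','rb'))['top']
for x in (D0,D):
  for b in blobs(cmask(x['frame'],'red'),5): print(b[0],b[1],plane(D,b[1],.06))
"
```

```text
t 5.95 tcp [ 0.5189 -0.1558  0.1089] yaw -2.0149 F [-2.64 -5.1   4.98] T [-1.901  0.505  0.077] q6 -0.525 g 0.158 37.1
blue 1408 [171.2 243.5] [ 0.5716 -0.1853] r 0.0601 az -0.542
31 [292.7  96.7] [0.78730355 0.09781538 0.06      ]
13 [309.9  95.9] [0.78893748 0.05723103 0.06      ]
13 [311.  105.4] [0.76580507 0.05520424 0.06      ]
199 [298.8 111.5] [0.75128132 0.0842135  0.06      ]
16 [383.2 187.6] [ 0.56861751 -0.10680514  0.06      ]
160 [413.9 206.2] [ 0.52450756 -0.17589794  0.06      ]
30 [292.5  96.8] [0.78706368 0.09829099 0.06      ]
28 [310.4 100.3] [0.77820865 0.05631332 0.06      ]
199 [298.9 111.6] [0.75103764 0.08398403 0.06      ]
```

Call:
arm_command:
  series:
    - [[0, 0, -0.0001, 0, 0, 0.04, 0], [0, 0, -0.0002, 0, 0, 0.08, 0], [0, 0, -0.0003, 0, 0, 0.12, 0], [0, 0, -0.0003, 0, 0, 0.12, 0], [0, 0, -0.0003, 0, 0, 0.12, 0]]

```text
t: 6.55
tcp_pos: [0.5188, -0.1558, 0.1092]
eef_rot: [-0.0, -0.482, 0.876, -0.001]
wrist_force: [-1.5, -4.3, 4.6]
grip_width: 0.153
gripper_force: 37.2
```

```bash
python3 chk.py
```

```text
t 6.55 tcp [ 0.5188 -0.1558  0.1092] yaw -2.135 F [-1.48 -4.3   4.62] T [-1.771  0.705  0.086] q6 -0.645 g 0.153 37.2
blue 1411 [173.3 254.8] [ 0.571 -0.185] r 0.0594 az -0.543
```

Call:
arm_command:
  series:
    - [[0, 0, -0.0001, 0, 0, 0.04, 0], [0, 0, -0.0002, 0, 0, 0.08, 0], [0, 0, -0.0003, 0, 0, 0.12, 0], [0, 0, -0.0003, 0, 0, 0.13, 0], [0, 0, -0.0003, 0, 0, 0.13, 0]]

```text
t: 7.1
tcp_pos: [0.5187, -0.1557, 0.1095]
eef_rot: [-0.0, -0.424, 0.906, -0.001]
wrist_force: [-2.6, -4.2, 4.6]
grip_width: 0.158
gripper_force: 37.3
```

```bash
python3 chk.py
```

```text
t 7.1 tcp [ 0.5187 -0.1557  0.1095] yaw -2.2651 F [-2.56 -4.24  4.64] T [-1.695  0.953  0.142] q6 -0.775 g 0.158 37.3
blue 1381 [177.  266.7] [ 0.5704 -0.1848] r 0.0588 az -0.545
```

Call:
arm_command:
  series:
    - [[0, 0, -0.0001, 0, 0, 0.04, 0], [0, 0, -0.0002, 0, 0, 0.08, 0], [0, 0, -0.0002, 0, 0, 0.08, 0], [0, 0, -0.0002, 0, 0, 0.08, 0], [0, 0, -0.0002, 0, 0, 0.08, 0]]

```text
t: 7.65
tcp_pos: [0.5186, -0.1556, 0.1097]
eef_rot: [-0.0, -0.388, 0.922, -0.001]
wrist_force: [-2.8, -3.6, 6.2]
grip_width: 0.158
gripper_force: 37.3
```

```bash
python3 chk.py
```

```text
t 7.65 tcp [ 0.5186 -0.1556  0.1097] yaw -2.3448 F [-2.77 -3.63  6.22] T [-1.562  1.071  0.1  ] q6 -0.855 g 0.158 37.3
blue 1135 [180.8 271.2] [ 0.5694 -0.1856] r 0.0584 az -0.566
```

Call:
arm_command:
  series:
    - [[0, 0, -0.0001, 0, 0, 0.04, 0], [0, 0, -0.0002, 0, 0, 0.08, 0], [0, 0, -0.0003, 0, 0, 0.1, 0], [0, 0, -0.0003, 0, 0, 0.1, 0], [0, 0, -0.0003, 0, 0, 0.1, 0]]

```text
t: 8.2
tcp_pos: [0.5186, -0.1556, 0.11]
eef_rot: [-0.0, -0.341, 0.94, -0.0]
wrist_force: [-3.6, -3.3, 4.1]
grip_width: 0.158
gripper_force: 37.3
```

```bash
cat >> chk.py <<'E'
d=imaging.get_image('scene'); d['frame'][:200]=0
for c,z in(('red',.06),('blue',.085)):
    for b in blobs(cmask(d['frame'],c),4):
        P=plane(d,b[1],z)[:2]
        if 150<b[1][0]<300 and b[1][1]>240: print('scene',c,b[0],b[1],P.round(4),np.linalg.norm(P-C).round(4),'az',np.arctan2(*(P-C)[::-1]).round(3))
E
python3 chk.py
```

```text
t 8.2 tcp [ 0.5186 -0.1556  0.11  ] yaw -2.4448 F [-3.59 -3.28  4.11] T [-1.339  1.115  0.092] q6 -0.955 g 0.158 37.3
blue 705 [189.3 273.7] [ 0.5677 -0.1857] r 0.057 az -0.582
scene red 91 [210.5 259.4] [ 0.4696 -0.0903] 0.0815 az 2.239
scene red 43 [194.3 261.6] [ 0.446  -0.1184] 0.0823 az 2.691
scene red 16 [237.5 280.8] [ 0.5686 -0.1085] 0.0667 az 0.758
scene blue 118 [215.  293.2] [ 0.5788 -0.1852] 0.0663 az -0.485
```

Call:
arm_command:
  series:
    - [[0, 0, -0.0001, 0, 0, 0.04, 0], [0, 0, -0.0002, 0, 0, 0.08, 0], [0, 0, -0.0003, 0, 0, 0.12, 0], [0, 0, -0.0003, 0, 0, 0.12, 0], [0, 0, -0.0003, 0, 0, 0.12, 0]]

```text
t: 8.8
tcp_pos: [0.5185, -0.1555, 0.1103]
eef_rot: [-0.0, -0.284, 0.959, -0.0]
wrist_force: [-3.6, -4.0, 5.1]
grip_width: 0.156
gripper_force: 37.4
```

```bash
python3 chk.py
```

```text
t 8.8 tcp [ 0.5185 -0.1555  0.1103] yaw -2.5648 F [-3.57 -4.    5.13] T [-1.208  1.373  0.071] q6 -1.075 g 0.156 37.4
blue 374 [202.5 277.9] [ 0.56  -0.182] r 0.0486 az -0.606
scene red 100 [210.2 259.8] [ 0.4701 -0.0918] 0.08 az 2.246
scene red 35 [194.  261.4] [ 0.445  -0.1183] 0.0833 az 2.695
scene red 16 [237.5 280.8] [ 0.5686 -0.1085] 0.0667 az 0.758
scene blue 118 [215.  293.2] [ 0.5788 -0.1852] 0.0663 az -0.485
```

Call:
arm_command:
  series:
    - [[0, 0, -0.0001, 0, 0, 0.04, 0], [0, 0, -0.0002, 0, 0, 0.08, 0], [0, 0, -0.0003, 0, 0, 0.12, 0], [0, 0, -0.0003, 0, 0, 0.12, 0], [0, 0, -0.0003, 0, 0, 0.12, 0]]

```text
t: 9.4
tcp_pos: [0.5184, -0.1554, 0.1105]
eef_rot: [-0.0, -0.226, 0.974, -0.0]
wrist_force: [-4.0, -2.3, 5.9]
grip_width: 0.153
gripper_force: 37.4
```

```bash
python3 chk.py
```

```text
t 9.4 tcp [ 0.5184 -0.1554  0.1105] yaw -2.6848 F [-4.01 -2.31  5.88] T [-1.069  1.427  0.108] q6 -1.195 g 0.153 37.4
blue 232 [210.6 282.7] [ 0.5557 -0.1813] r 0.0447 az -0.649
scene red 106 [209.8 260. ] [ 0.4699 -0.0929] 0.0793 az 2.256
scene red 27 [194.  260.7] [ 0.4431 -0.1165] 0.0858 az 2.686
scene red 16 [237.5 280.8] [ 0.5686 -0.1085] 0.0667 az 0.758
scene blue 119 [215.  293.3] [ 0.579  -0.1854] 0.0666 az -0.486
```

Call:
arm_command:
  series:
    - [[0, 0, -0.0001, 0, 0, 0.04, 0], [0, 0, -0.0002, 0, 0, 0.08, 0], [0, 0, -0.0003, 0, 0, 0.12, 0], [0, 0, -0.0003, 0, 0, 0.12, 0], [0, 0, -0.0003, 0, 0, 0.12, 0]]

```text
t: 10.0
tcp_pos: [0.5183, -0.1553, 0.1108]
eef_rot: [-0.0, -0.168, 0.986, -0.0]
wrist_force: [-4.5, -1.6, 6.1]
grip_width: 0.156
gripper_force: 37.5
```

```bash
python3 chk.py
```

```text
t 10.0 tcp [ 0.5183 -0.1553  0.1108] yaw -2.8047 F [-4.48 -1.63  6.12] T [-0.87   1.6    0.051] q6 -1.315 g 0.156 37.5
blue 58 [215.8 285.1] [ 0.5526 -0.182 ] r 0.0427 az -0.705
scene red 113 [209.4 260.5] [ 0.4704 -0.0948] 0.0775 az 2.266
scene red 19 [193.8 260.7] [ 0.4427 -0.1168] 0.086 az 2.69
scene red 16 [237.5 280.8] [ 0.5686 -0.1085] 0.0667 az 0.758
scene blue 119 [215.  293.3] [ 0.579  -0.1854] 0.0666 az -0.486
```

Call:
arm_command:
  series:
    - [[0, 0, -0.0001, 0, 0, 0.04, 0], [0, 0, -0.0002, 0, 0, 0.08, 0], [0, 0, -0.0003, 0, 0, 0.12, 0], [0, 0, -0.0003, 0, 0, 0.12, 0], [0, 0, -0.0003, 0, 0, 0.12, 0]]

```text
t: 10.6
tcp_pos: [0.5183, -0.1552, 0.1111]
eef_rot: [-0.0, -0.108, 0.994, -0.0]
wrist_force: [-4.1, -1.6, 6.2]
grip_width: 0.154
gripper_force: 37.5
```

```bash
python3 chk.py
```

```text
t 10.6 tcp [ 0.5183 -0.1552  0.1111] yaw -2.9246 F [-4.05 -1.65  6.16] T [-0.702  1.69   0.071] q6 -1.435 g 0.154 37.5
scene red 117 [209.  260.7] [ 0.4702 -0.0958] 0.0768 az 2.277
scene red 9 [193.4 260.1] [ 0.4404 -0.1158] 0.0885 az 2.692
scene red 16 [237.5 280.8] [ 0.5686 -0.1085] 0.0667 az 0.758
scene blue 118 [214.9 293.2] [ 0.5786 -0.1853] 0.0662 az -0.488
```

Call:
arm_command:
  series:
    - [[0, 0, -0.0001, 0, 0, 0.04, 0], [0, 0, -0.0002, 0, 0, 0.08, 0], [0, 0, -0.0003, 0, 0, 0.12, 0], [0, 0, -0.0003, 0, 0, 0.12, 0], [0, 0, -0.0003, 0, 0, 0.12, 0]]

```text
t: 11.2
tcp_pos: [0.5183, -0.1551, 0.1114]
eef_rot: [-0.0, -0.049, 0.999, -0.0]
wrist_force: [-4.6, -1.7, 5.5]
grip_width: 0.155
gripper_force: 37.6
```

```bash
python3 chk.py
```

```text
t 11.2 tcp [ 0.5183 -0.1551  0.1114] yaw -3.0445 F [-4.6  -1.69  5.49] T [-0.509  1.698  0.088] q6 -1.555 g 0.155 37.6
scene red 124 [208.3 261. ] [ 0.4698 -0.0976] 0.0758 az 2.297
scene red 18 [237.8 281.5] [ 0.5706 -0.1098] 0.0673 az 0.722
scene blue 115 [214.  293.5] [ 0.5778 -0.1871] 0.0663 az -0.517
```

Call:
arm_command:
  series:
    - [[0, 0, -0.0001, 0, 0, 0.02, 0], [0, 0, -0.0001, 0, 0, 0.04, 0], [0, 0, -0.0001, 0, 0, 0.06, 0], [0, 0, -0.0001, 0, 0, 0.06, 0], [0, 0, -0.0001, 0, 0, 0.06, 0]]

```text
t: 11.8
tcp_pos: [0.5183, -0.155, 0.1114]
eef_rot: [-0.0, -0.019, 1.0, 0.0]
wrist_force: [-4.0, -1.5, 6.4]
grip_width: 0.158
gripper_force: 37.5
```

```bash
python3 chk.py
```

```text
t 11.8 tcp [ 0.5183 -0.155   0.1114] yaw -3.1043 F [-4.05 -1.52  6.39] T [-0.472  1.727  0.166] q6 -1.615 g 0.158 37.5
scene red 128 [207.9 261. ] [ 0.469  -0.0981] 0.0759 az 2.309
scene red 19 [237.6 282.5] [ 0.5725 -0.1125] 0.067 az 0.674
scene blue 107 [212.4 293.9] [ 0.5761 -0.1899] 0.0663 az -0.566
```

The stop has been found: the dot and fin started following the last turns, and the dot is about 9 mm off. I'll unwind the spring, then release and rise.

Call:
arm_command:
  series:
    - [[0, 0, 0, 0, 0, -0.04, 0], [0, 0, 0, 0, 0, -0.08, 0], [0, 0, 0, 0, 0, -0.11, 0], [0, 0, 0, 0, 0, -0.11, 0.01], [0, 0, 0, 0, 0, -0.11, 0.025]]

```text
t: 12.4
tcp_pos: [0.5188, -0.1544, 0.1105]
eef_rot: [0.0, -0.073, 0.997, 0.001]
wrist_force: [0.2, 0.4, 0.1]
grip_width: 0.291
gripper_force: 0.0
```

Call:
arm_command:
  series:
    - [[0, 0, 0, 0, 0, 0, 0.035], [0, 0, 0, 0, 0, 0, 0.045], [0, 0, -0.02, 0, 0, 0, 0.045], [0, 0, -0.05, 0, 0, 0, 0.045], [0, 0, -0.08, 0, 0, 0, 0.045]]

```text
t: 12.9
tcp_pos: [0.5185, -0.1549, 0.1911]
eef_rot: [-0.001, -0.073, 0.997, 0.0]
wrist_force: [0.3, -0.1, 0.9]
grip_width: 0.526
gripper_force: 0.0
```

```bash
python3 chk.py; python3 - <<'E'
from st import *
d=imaging.get_image('wrist'); pickle.dump((s,d),open('w3.pkl','wb')); cv2.imwrite('pics/w3.png',d['frame'][:,:,::-1])
for c,z in(('red',.140),('blue',.098)):
    for r in rects(d,s,c,z): print(c,z,r[0],r[1],r[2].round(4),np.round(r[3],4),round(r[4],3))
E
```

```text
t 12.9 tcp [ 0.5185 -0.1549  0.1911] yaw -2.9946 F [ 0.34 -0.09  0.92] T [ 0.01  -0.08  -0.028] q6 -1.505 g 0.526 0.0
red 1046 [277.7 225.7] [ 0.5417 -0.1513] r 0.0218 az 0.139
red 86 [318.4 255.9] [ 0.5683 -0.1062] r 0.0681 az 0.785
blue 322 [241.8 269.4] [ 0.5757 -0.179 ] r 0.0609 az -0.418
scene red 282 [203.2 259.4] [ 0.4563 -0.1004] 0.0835 az 2.44
scene red 17 [237.3 279.6] [ 0.5656 -0.1058] 0.0665 az 0.818
scene blue 120 [217.  292.6] [ 0.5807 -0.1815] 0.0664 az -0.422
t 13.0 tcp [ 0.5206 -0.1555  0.1958] yaw -2.9946 F [0.01 0.58 0.65] T [-0.013 -0.017 -0.024] q6 -1.505 g 0.528 0.0
red 0.14 1011 [279.3 220.6] [ 0.5164 -0.1549] [0.0133 0.0468] 0.195
red 0.14 79 [318.8 251. ] [ 0.5359 -0.123 ] [0.0051 0.0079] 0.179
blue 0.098 346 [243.1 264.1] [ 0.5753 -0.1792] [0.0123 0.029 ] -0.375
```

View pics/w3.png

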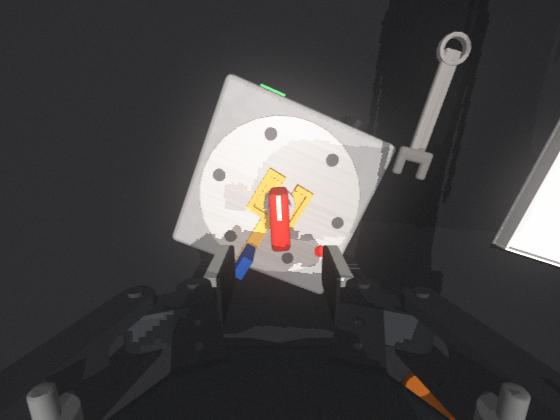

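The dot is back at its start, (237,280) in the scene view against (237.4,279.7) at the start. The wrist view shows the knob upright at (280,220), the fin at (243,264) and the keeper free on the disc. Next I move over the fin.

Call:
arm_command:
  series:
    - [[-0.014, -0.008, 0, 0, 0, 0.11, 0.045], [-0.028, -0.017, 0, 0, 0, 0.22, 0.045], [-0.042, -0.025, 0, 0, 0, 0.33, 0.04], [-0.057, -0.0335, 0.01, 0, 0, 0.44, 0.036], [-0.057, -0.0335, 0.03, 0, 0, 0.55, 0.036]]

```text
t: 13.55
tcp_pos: [0.5814, -0.1803, 0.1599]
eef_rot: [0.0, 0.203, 0.979, 0.0]
wrist_force: [0.2, 0.4, -0.5]
grip_width: 0.422
gripper_force: 0.0
```

Call:
arm_command:
  series:
    - [[0, 0, 0.012, 0, 0, 0, 0.036], [0, 0, 0.012, 0, 0, 0, 0.036], [0, 0, 0.012, 0, 0, 0, 0.036], [0, 0, 0.012, 0, 0, 0, 0.036], [0, 0, 0.012, 0, 0, 0, 0.036]]

```text
t: 14.05
tcp_pos: [0.5803, -0.18, 0.1501]
eef_rot: [0.001, 0.2, 0.98, 0.0]
wrist_force: [-0.5, -0.4, 0.4]
grip_width: 0.424
gripper_force: 0.0
```

```bash
python3 - <<'E'
from st import *
d=imaging.get_image('wrist'); cv2.imwrite('pics/w4.png',d['frame'][:,:,::-1])
for c,z in(('red',.140),('red',.06),('blue',.098)):
    for r in rects(d,s,c,z): print(c,z,r[0],r[1],r[2].round(4),np.round(r[3],4),round(r[4],3),(r[6]*1000).round(0).tolist())
E
```

```text
t 14.05 tcp [ 0.5803 -0.18    0.1501] yaw 2.7393 F [-0.53 -0.36  0.45] T [-0.022 -0.028  0.015] q6 -2.002 g 0.424 0.0
red 0.14 1939 [277.5 131.5] [ 0.5199 -0.1542] [0.0131 0.0423] 0.197 [[498.0, -152.0], [500.0, -165.0], [542.0, -157.0], [539.0, -144.0]]
red 0.14 181 [358.1 162.7] [ 0.5516 -0.1219] [0.0072 0.0074] 1.168 [[547.0, -124.0], [554.0, -127.0], [556.0, -120.0], [550.0, -117.0]]
red 0.06 1939 [277.5 131.5] [ 0.5194 -0.1544] [0.0199 0.0643] 0.197 [[486.0, -151.0], [490.0, -170.0], [553.0, -158.0], [549.0, -138.0]]
red 0.06 181 [358.1 162.7] [ 0.5677 -0.1053] [0.0109 0.0112] 1.168 [[560.0, -108.0], [571.0, -113.0], [575.0, -102.0], [565.0, -98.0]]
blue 0.098 551 [277.  221.4] [ 0.5758 -0.1779] [0.0099 0.0283] -0.403 [[561.0, -177.0], [587.0, -188.0], [591.0, -179.0], [565.0, -168.0]]
```

View pics/w4.png

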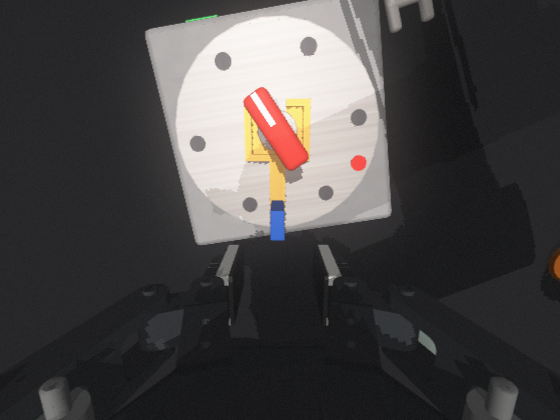

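The fin at (277,221) is centred between the fingers and aligned with them. I'll descend and grasp.

Call:
arm_command:
  series:
    - [[0, 0, 0.025, 0, 0, 0, 0.036], [0, 0, 0.05, 0, 0, 0, 0.036], [0, 0, 0.07, 0, 0, 0, 0.036], [0, 0, 0.077, 0, 0, 0, 0.036], [0, 0, 0.077, 0, 0, 0, 0.025]]

```text
t: 14.6
tcp_pos: [0.5796, -0.18, 0.0713]
eef_rot: [-0.001, 0.2, 0.98, -0.0]
wrist_force: [0.4, -0.4, 0.6]
grip_width: 0.293
gripper_force: 0.0
```

Call:
arm_command:
  series:
    - [[0, 0, 0, 0, 0, 0, 0.015], [0, 0, 0, 0, 0, 0, 0.005], [0, 0, 0, 0, 0, 0, 0.0], [0, 0, 0, 0, 0, 0, 0.0], [0, 0, 0, 0, 0, 0, 0.0]]
  newtons: 80

```text
t: 15.1
tcp_pos: [0.5809, -0.1803, 0.0738]
eef_rot: [0.002, 0.2, 0.98, -0.0]
wrist_force: [-0.0, 0.9, 6.4]
grip_width: 0.1
gripper_force: 79.1
```

```bash
python3 chk.py
```

```text
t 15.1 tcp [ 0.5809 -0.1803  0.0738] yaw 2.7387 F [-0.02  0.94  6.38] T [ 0.155  0.146 -0.014] q6 -2.003 g 0.1 79.1
red 399 [396.2 176. ] [ 0.5679 -0.1048] r 0.0688 az 0.803
blue 1317 [278.  265.5] [ 0.5745 -0.1767] r 0.0589 az -0.39
scene red 17 [237.1 279.4] [ 0.5648 -0.1055] 0.0661 az 0.829
scene blue 68 [218.8 293.1] [ 0.5846 -0.1804] 0.0696 az -0.384
```

Call:
arm_command:
  series:
    - [[0, 0, -0.0004, 0, 0, 0, 0], [-0.002, 0, -0.0006, 0, 0, 0, 0], [-0.005, 0, -0.0006, 0, 0, 0, 0], [-0.008, 0, -0.0006, 0, 0, 0, 0], [-0.01, 0, -0.0006, 0, 0, 0, 0]]

```text
t: 15.7
tcp_pos: [0.5884, -0.184, 0.0737]
eef_rot: [-0.001, 0.2, 0.98, -0.0]
wrist_force: [-6.2, 2.7, 8.8]
grip_width: 0.101
gripper_force: 79.8
```

```bash
python3 chk.py
```

```text
t 15.7 tcp [ 0.5884 -0.184   0.0737] yaw 2.7386 F [-6.23  2.71  8.79] T [ 1.034  2.403 -0.03 ] q6 -1.995 g 0.101 79.8
red 414 [398.3 161. ] [ 0.5679 -0.1052] r 0.0685 az 0.799
blue 1313 [278.  265.4] [ 0.5821 -0.1804] r 0.0673 az -0.399
scene red 18 [193.8 254.7] [ 0.4263 -0.1012] 0.1078 az 2.626
scene red 16 [237.4 279.6] [ 0.5658 -0.1056] 0.0667 az 0.817
scene blue 72 [220.3 295.8] [ 0.5925 -0.1843] 0.0784 az -0.393
```

Call:
arm_command:
  series:
    - [[-0.003, 0, -0.0006, 0, 0, 0, 0], [-0.008, 0, -0.001, 0, 0, 0, 0], [-0.014, 0, -0.001, 0, 0, 0, 0], [-0.02, 0, -0.001, 0, 0, 0, 0], [-0.025, 0, -0.001, 0, 0, 0, 0]]

```text
t: 16.3
tcp_pos: [0.6121, -0.1939, 0.0735]
eef_rot: [-0.001, 0.2, 0.98, -0.0]
wrist_force: [-3.8, 2.4, 5.6]
grip_width: 0.095
gripper_force: 79.4
```

```bash
python3 chk.py
```

```text
t 16.3 tcp [ 0.6121 -0.1939  0.0735] yaw 2.7384 F [-3.85  2.36  5.62] T [0.726 1.647 0.017] q6 -1.978 g 0.095 79.4
red 470 [403.7 108.7] [ 0.5676 -0.105 ] r 0.0685 az 0.804
blue 1330 [277.9 265.2] [ 0.6057 -0.1904] r 0.0929 az -0.399
scene red 4 [197.5 250.2] [ 0.4206 -0.0838] 0.1219 az 2.525
scene red 86 [196.4 258.1] [ 0.4404 -0.1065] 0.0929 az 2.601
scene blue 71 [225.7 303.8] [ 0.6168 -0.1946] 0.1048 az -0.395
```

Call:
arm_command:
  series:
    - [[-0.006, 0, -0.0004, 0, 0, 0, 0], [-0.013, 0, -0.0006, 0, 0, 0, 0], [-0.02, 0, -0.0006, 0, 0, 0, 0], [-0.026, 0, -0.0006, 0, 0, 0, 0], [-0.03, 0, -0.0006, 0, 0, 0, 0]]

```text
t: 16.9
tcp_pos: [0.6402, -0.2058, 0.0735]
eef_rot: [-0.0, 0.2, 0.98, -0.0]
wrist_force: [-0.8, 1.0, 1.4]
grip_width: 0.101
gripper_force: 78.8
```

```bash
python3 - <<'E'
from chk import *
d=imaging.get_image('wrist'); cv2.imwrite('pics/w5.png',d['frame'][:,:,::-1])
E
```

```text
t 16.9 tcp [ 0.6402 -0.2058  0.0735] yaw 2.7382 F [-0.75  0.98  1.37] T [0.267 0.549 0.052] q6 -1.96 g 0.101 78.8
red 548 [410.1  41.8] [ 0.5675 -0.105 ] r 0.0684 az 0.804
blue 1321 [278.  264.9] [ 0.6338 -0.2022] r 0.1233 az -0.399
scene red 172 [199.6 258.5] [ 0.4474 -0.1031] 0.089 az 2.528
scene blue 72 [232.2 313.6] [ 0.6451 -0.2067] 0.1355 az -0.397
```

View pics/w5.png

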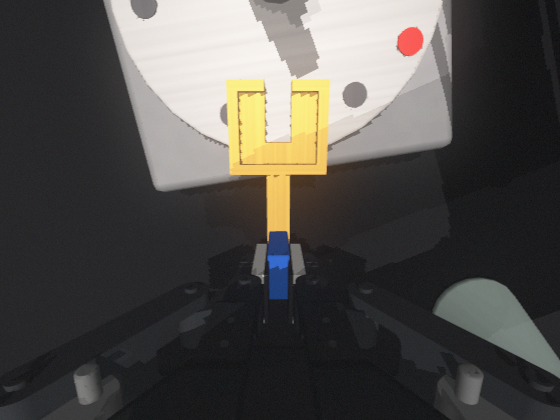

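The keeper is fully out, with its slot clear of the nut and the fin held at (278,265). The dot is unmoved. Next I lift and carry it over the tray.

Call:
arm_command:
  series:
    - [[0, 0, -0.01, 0, 0, 0, 0], [0, 0, -0.035, 0, 0, 0, 0], [0, 0, -0.07, 0, 0, 0, 0], [0, 0, -0.105, 0, 0, 0, 0], [0, 0, -0.13, 0, 0, 0, 0]]

```text
t: 17.55
tcp_pos: [0.64, -0.2057, 0.2079]
eef_rot: [0.002, 0.2, 0.98, -0.0]
wrist_force: [0.2, 0.7, -0.8]
grip_width: 0.103
gripper_force: 78.3
```

Call:
arm_command:
  series:
    - [[0.006, 0.007, 0, 0, 0, 0, 0], [0.018, 0.021, 0, 0, 0, 0, 0], [0.034, 0.039, 0, 0, 0, 0, 0], [0.05, 0.058, 0, 0, 0, 0, 0], [0.067, 0.077, 0, 0, 0, 0, 0]]

```text
t: 18.05
tcp_pos: [0.6075, -0.1072, 0.2033]
eef_rot: [-0.0, 0.2, 0.98, 0.0]
wrist_force: [0.3, 1.0, -1.8]
grip_width: 0.098
gripper_force: 78.4
```

Call:
arm_command:
  series:
    - [[0.017, 0.0195, 0, 0, 0, 0, 0], [0.034, 0.039, 0, 0, 0, 0, 0], [0.051, 0.0585, 0, 0, 0, 0, 0], [0.068, 0.078, 0, 0, 0, 0, 0], [0.085, 0.0975, 0, 0, 0, 0, 0]]

```text
t: 18.55
tcp_pos: [0.5674, 0.0158, 0.2035]
eef_rot: [-0.0, 0.2, 0.98, 0.0]
wrist_force: [-0.3, -0.3, -1.3]
grip_width: 0.097
gripper_force: 78.4
```

Call:
arm_command:
  series:
    - [[0.017, 0.0195, 0, 0, 0, -0.05, 0], [0.034, 0.039, 0, 0, 0, -0.1, 0], [0.051, 0.0585, 0, 0, 0, -0.15, 0], [0.068, 0.078, 0, 0, 0, -0.2, 0], [0.081, 0.093, 0, 0, 0, -0.256, 0]]

```text
t: 19.05
tcp_pos: [0.5293, 0.1333, 0.2035]
eef_rot: [-0.0, 0.072, 0.997, 0.0]
wrist_force: [0.3, 0.2, -1.3]
grip_width: 0.099
gripper_force: 78.3
```

```bash
python3 - <<'E'
from st import *
d=imaging.get_image('wrist'); cv2.imwrite('pics/w6.png',d['frame'][:,:,::-1]); pickle.dump((s,d),open('w6.pkl','wb'))
E
```

```text
t 19.05 tcp [0.5293 0.1333 0.2035] yaw 2.9974 F [ 0.29  0.21 -1.33] T [-0.023 -0.08  -0.022] q6 -2.33 g 0.099 78.3
```

View pics/w6.png

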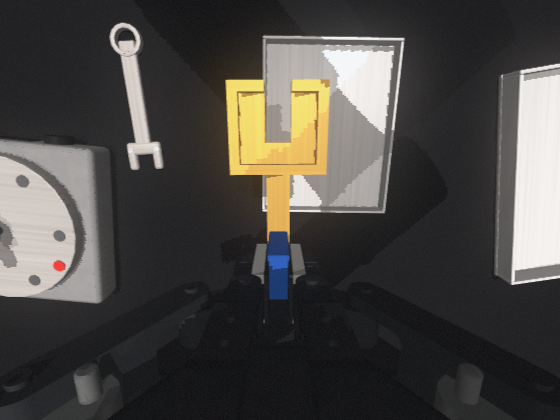

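The keeper hangs level: its plate is at the same pixels as when it lay on the disc. The tray rim corners are at (264,38), (403,39), (385,212) and (262,211). I'll measure the tray from here.

```bash
python3 - <<'E'
from h import *
s,d=pickle.load(open('w6.pkl','rb'))
P=np.array([plane(d,p,.022,s)[:2] for p in((264,38),(403,39),(385,212),(262,211))]); print(P.round(3),P.mean(0).round(4))
E=np.roll(P,-1,0)-P; print(np.linalg.norm(E,axis=1).round(3),np.arctan2(E[:,1],E[:,0]).round(3))
a=2.9974; c=P.mean(0); u=np.array([np.cos(a),np.sin(a)]); T=c-.0396*u
for c in (c,np.array([.473,.196])):
    w=c-.0396*u-s['tcp_pos'][:2]; print('tcp target',c-.0396*u,'shift tool',w@u, w@[np.sin(a),-np.cos(a)])
E
```

```text
[[0.375 0.143]
 [0.395 0.279]
 [0.571 0.252]
 [0.549 0.113]] [0.4725 0.1965]
[0.138 0.177 0.141 0.177] [ 1.42  -0.152 -1.724  2.972]
tcp target [0.51172939 0.19080221] shift tool 0.02561643569177612 0.054370662753325354
tcp target [0.51218904 0.19030974] shift tool 0.02509079133766209 0.053949350849662875
```

Call:
arm_command:
  series:
    - [[0.004, 0.008, 0, 0, 0, 0, 0], [0.012, 0.025, 0, 0, 0, 0, 0], [0.02, 0.043, 0, 0, 0, 0, 0], [0.025, 0.054, 0, 0, 0, 0, 0], [0.025, 0.054, 0.01, 0, 0, 0, 0]]

```text
t: 19.6
tcp_pos: [0.5137, 0.1902, 0.1949]
eef_rot: [0.001, 0.073, 0.997, 0.001]
wrist_force: [0.9, 1.4, -1.5]
grip_width: 0.099
gripper_force: 78.4
```

Call:
arm_command:
  series:
    - [[0, 0, 0.03, 0, 0, 0, 0], [0, 0, 0.065, 0, 0, 0, 0], [0, 0, 0.1, 0, 0, 0, 0], [0, 0, 0.13, 0, 0, 0, 0], [0, 0, 0.15, 0, 0, 0, 0]]

```text
t: 20.1
tcp_pos: [0.5123, 0.1874, 0.0404]
eef_rot: [-0.002, 0.074, 0.997, -0.001]
wrist_force: [0.3, -0.7, -1.2]
grip_width: 0.1
gripper_force: 78.4
```

Call:
arm_command:
  series:
    - [[0, 0, 0.007, 0, 0, 0, 0], [0, 0, 0.013, 0, 0, 0, 0], [0, 0, 0.018, 0, 0, 0, 0], [0, 0, 0.021, 0, 0, 0, 0], [0, 0, 0.021, 0, 0, 0, 0]]

```text
t: 20.6
tcp_pos: [0.5137, 0.1891, 0.0233]
eef_rot: [0.0, 0.074, 0.997, 0.0]
wrist_force: [-0.0, -0.2, -1.8]
grip_width: 0.099
gripper_force: 78.3
```

```bash
python3 st.py
```

```text
t 20.6 tcp [0.5137 0.1891 0.0233] yaw 2.9943 F [-0.05 -0.16 -1.79] T [-0.068 -0.045  0.013] q6 -2.438 g 0.099 78.3
```

Call:
arm_command:
  series:
    - [[0, 0, 0.0015, 0, 0, 0, 0], [0, 0, 0.003, 0, 0, 0, 0], [0, 0, 0.004, 0, 0, 0, 0], [0, 0, 0.005, 0, 0, 0, 0], [0, 0, 0.005, 0, 0, 0, 0]]

```text
t: 21.1
tcp_pos: [0.5135, 0.189, 0.0179]
eef_rot: [-0.0, 0.074, 0.997, -0.0]
wrist_force: [-0.4, 0.8, -1.8]
grip_width: 0.096
gripper_force: 78.3
```

Call:
arm_command:
  series:
    - [[0, 0, 0.0003, 0, 0, 0, 0], [0, 0, 0.0006, 0, 0, 0, 0], [0, 0, 0.0009, 0, 0, 0, 0], [0, 0, 0.0012, 0, 0, 0, 0], [0, 0, 0.0012, 0, 0, 0, 0]]

```text
t: 21.6
tcp_pos: [0.5136, 0.189, 0.0169]
eef_rot: [0.0, 0.074, 0.997, -0.0]
wrist_force: [0.1, -0.6, -0.8]
grip_width: 0.095
gripper_force: 78.4
```

```bash
python3 st.py
```

```text
t 21.6 tcp [0.5136 0.189  0.0169] yaw 2.9944 F [ 0.12 -0.56 -0.8 ] T [ 0.005  0.006 -0.012] q6 -2.438 g 0.095 78.4
```

Contact is starting, as the weight is leaving the wrist. I'll lower slightly more.

Call:
arm_command:
  series:
    - [[0, 0, 0.0002, 0, 0, 0, 0], [0, 0, 0.0004, 0, 0, 0, 0], [0, 0, 0.0006, 0, 0, 0, 0], [0, 0, 0.0006, 0, 0, 0, 0], [0, 0, 0.0006, 0, 0, 0, 0]]

```text
t: 22.1
tcp_pos: [0.5137, 0.189, 0.0168]
eef_rot: [0.0, 0.073, 0.997, -0.0]
wrist_force: [-3.2, -1.7, 5.2]
grip_width: 0.103
gripper_force: 79.2
```

```bash
python3 st.py
```

```text
t 22.1 tcp [0.5137 0.189  0.0168] yaw 2.9945 F [-3.19 -1.67  5.23] T [-0.281  1.237  0.028] q6 -2.438 g 0.103 79.2
```

Call:
arm_command:
  series:
    - [[0, 0, 0, 0, 0, 0, 0], [0, 0, 0, 0, 0, 0, 0], [0, 0, 0, 0, 0, 0, 0.012], [0, 0, 0, 0, 0, 0, 0.022], [0, 0, 0, 0, 0, 0, 0.032]]
  newtons: 20

```text
t: 22.6
tcp_pos: [0.5135, 0.189, 0.0159]
eef_rot: [-0.0, 0.074, 0.997, -0.0]
wrist_force: [0.3, -0.2, 0.1]
grip_width: 0.374
gripper_force: 0.0
```

Call:
arm_command:
  series:
    - [[0, 0, 0, 0, 0, 0, 0.034], [0, 0, -0.01, 0, 0, 0, 0.034], [0, 0, -0.04, 0, 0, 0, 0.034], [0, 0, -0.08, 0, 0, 0, 0.034], [0, 0, -0.12, 0, 0, 0, 0.034]]

```text
t: 23.1
tcp_pos: [0.5134, 0.1888, 0.1382]
eef_rot: [0.0, 0.074, 0.997, -0.0]
wrist_force: [0.5, -0.3, -0.6]
grip_width: 0.394
gripper_force: 0.0
```

Call:
arm_command:
  series:
    - [[0, 0, -0.03, 0, 0, 0, 0.034], [0, 0, -0.05, 0, 0, 0, 0.034], [0, 0, -0.05, 0, 0, 0, 0.034], [0, 0, -0.05, 0, 0, 0, 0.034], [0, 0, -0.05, 0, 0, 0, 0.034]]

```text
t: 23.6
tcp_pos: [0.5131, 0.1889, 0.1851]
eef_rot: [-0.001, 0.074, 0.997, -0.0]
wrist_force: [0.6, 0.4, -0.1]
grip_width: 0.399
gripper_force: 0.0
```

```bash
python3 - <<'E'
from st import *
d=imaging.get_image('wrist'); t=imaging.get_image('top'); sc=imaging.get_image('scene')
im=np.hstack([cv2.resize(d['frame'],(400,300)),cv2.resize(sc['frame'][160:370,130:410],(400,300))])
cv2.imwrite('pics/f.png',im[:,:,::-1])
for r in rects(d,s,'blue',.041): print(r[0],r[1],r[2],r[3],r[4])
E
```

```text
t 23.6 tcp [0.5131 0.1889 0.1851] yaw 2.9944 F [ 0.63  0.41 -0.14] T [0.002 0.015 0.036] q6 -2.438 g 0.399 0.0
248 [278.5 195. ] [0.50900845 0.19060831] [np.float32(0.009070696), np.float32(0.025416408)] -0.14782453
```

View pics/f.png

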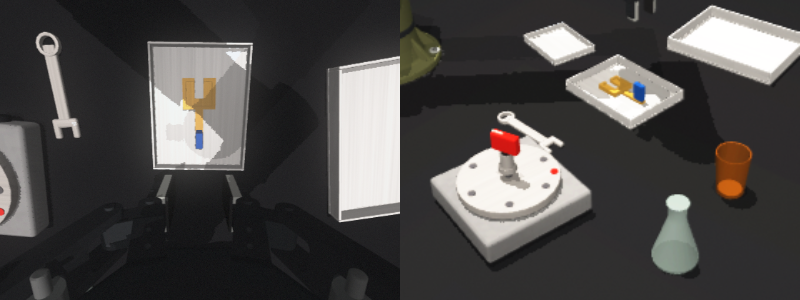

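The keeper lies flat and upright in the centre of the tray, with its fin at (200,140) in the left half. The knob is still backed off, and the spanner, beaker and flask look untouched. Handing in.

```bash
python3 -c "
from plant import arm; print(arm.finish_job())"
```

```text
the job is handed in; nothing more can be done
None
```

The job is handed in at about 24 s: the knob was turned clockwise to its stop (the dot moved about 9 mm at most and sprang back), and the keeper lies flat and right way up in the middle-sized tray; the flask, beaker and spanner were not touched.

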